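Open the spray booth to the green marker and start its fan

TASK

Make the spray booth ready for use: with the fingers beneath its yellow lip, push the sliding window up until the lip is level with the green marker (not the red one), where it stays by itself; then press the green button on the grey switch box fully down to start the fan, and take the hand away. Only push: do not grip the lip or press on the black strip along its top, do not press the button before the window is up, and leave everything else on the table and the vase in the booth where it stands.

Things in the scene. Friction and masses are not known exactly. Their poses are not given: they have to be found in the camera images.
- booth: Fixed clear spray booth, 420 wide (y), 200 deep, two aluminium posts 520 high at y = -190 and +190 mm that guide the window (dark counterweights outside them); white base 80 high, its front at x = +12 mm. Origin on the table below the middle of the pane's front face; x into the booth (robot on the -x side), z up. Place and yaw vary.
- sash (a joint): Height of the sliding window above its lowest stop in m, range 0 to 0.21; grows upward. Starts somewhere in 0 to 0.03. It needs about 3 to 6 N upward to move and stays where it is left.
- lip_nose (a point): Middle of the yellow lip's front edge, on the axis of a round bar (radius 6 mm, 320 long along booth y), 50 mm before the pane and 100 mm above the table at joint 0. Behind it the lip is a plate, 6 mm above to 6 mm below this point, back to the pane. Free space beneath, down to the table and back to the white base 62 mm behind this point. Axes as the booth's.
- lip_strip (a point): Black strip lying on top of the yellow lip, 310 x 30 x 3 mm, from 14 to 44 mm behind the nose bar's axis; moves with the window. Not to be pressed. This point is its centre.
- green_mark_tip (a point): Green marker clipped on one of the posts (left or right varies), a pointer 50 long (x), 26 wide, 10 thick, that reaches forward from the post beside the lip's end. This point is at its front end, at mid thickness; its height, 190 to 270 mm above the table, is the height at which the lip's nose bar axis must stand.
- red_mark_tip (a point): Red marker of the same shape on the other post, at a height of its own: of no use today.
- switchbox: Fixed grey switch box, 90 (x) x 80 (y) x 35 high, origin centre of underside; stands on the table at the left or right, changing places with the glue bottle.
- fan (a joint): Travel of the green fan button in m: 0 released, 0.006 fully down; a spring returns it. Fully down takes about 4 N.
- fan_top (a point): Middle of the top face of the green button (radius 16 mm) on the switch box; it is pressed straight down.
- glue: White glue bottle, radius 28, 140 high, orange cap; origin centre of underside. Loose bystander.
- vase: Terracotta vase, radius 34, 120 high, standing inside the booth on its base. Loose bystander; origin centre of underside.
- tape: Yellow tape roll lying flat, radius 45, 24 high; origin centre of underside. Loose bystander.
- pencup: White pen cup, radius 36, 100 high, pens up to about 180; origin centre of underside. Loose bystander.
- jar: Glass jar, radius 30, 70 high, red lid; origin centre of underside. Loose bystander.
- marker: Black marker pen lying along its x, 130 x 14 x 14; origin centre of underside. Loose bystander.
Not all that is in view belongs to the job. Leave any pink or purple look-alike of the switchbox alone.

How it is judged:
By the outcome, as a careful person would: the job done as asked, in the order asked, and still so for the second after the job is handed in, with the robot touching nothing.
It also fails if it takes over 61 s, if anything falls off the work surface, if the arm or the gripper's body presses on something with over 40 N, if the wrist force passes 120 N, or if a joint passes its speed limit or range.

ROBOT

A 6-joint arm with a two-finger parallel gripper is mounted at the origin on the work surface. World frame = base frame: x ahead of the robot, y to its left, z up, the work surface at z = 0. Lengths are in mm, angles in degrees, forces in N, time in s.
With the tool pointing down it reaches from about 325 to 925 mm from the base axis. Payload 3.1 kg.
Tool frame: the origin (TCP) lies at the very end of the fingers, on their centre line; the grasp point (between the pads) lies grasp_offset behind it (grasp_offset is the distance from the TCP to the grasp point, in mm); z points along the fingers, x is the direction in which the jaws open and shut, and the axes are right-handed (so a half turn about z gives the same grasp; the last joint's range is limited). The gripper opens to 85 mm and grips with 20 to 120 N. Pads are 22 mm wide; open, the fingers measure 114 mm over their backs; the gripper's body (76 mm by 85 mm) begins 54 mm behind the grasp point. The pads swing forward as they close: fully open they stand 13 mm farther back than shut.
Start: joints at [-69.569, 12.427, 92.441, -0, 75.132, -6.429], TCP at [282.407, -557.571, 231.3] pointing down, gripper open.
Joint ranges: [-157.48, 157.48], [-44.54, 120.13], [17.64, 146.25], [-64.5, 244.5], [7.68, 150.69], [-147.95, 147.95]. Speed limits (degrees/s): [159.86, 159.86, 180, 180, 180, 180].

INTERFACE

Orientations are given as [roll, pitch, yaw] about the fixed x, y, z axes, in that order (R = Rz(yaw) Ry(pitch) Rx(roll)).
In Python, from station import * gives the robot as it stands. Calls block until the motion is done:
- goto(position, orientation): joint-space move of the TCP to a pose.
- move_l(position, attitude=None, speed=150): straight line of the TCP; attitude=None keeps the orientation; speed is the mean speed in mm/s.
- move_j(angles): joint-space move.
- grip(opening, squeeze=None): finger opening in mm; squeeze is the grip in N (None keeps the last); returns when the fingers have stopped.
- wait(seconds).
- solve_ik(position, orientation): joint angles nearest the present ones, or None.
- get_obs(): the state.
- get_image(name): name is "scene" or "top"; returns the picture (420x560x3 uint8, red, green, blue); there is no depth.
- get_calibration(name): a dict with "fx", "fy", "cx", "cy" (pixels), "R" (3x3) and "t" (3): a world point X has camera coordinates R X + t. Camera axes: x right, y down, z forward; pixel columns grow to the right and rows downward; lengths in mm; the calibration is good to about 2 mm. A picture is of the moment at which its call begins. get_calibration takes no time and is no camera call.
A pose or a line that the arm cannot do raises Unreachable and nothing moves.
- sign_off(): hands the job in, once; it reports no verdict.
Trained networks look in the newest picture that a camera, given by its name, has taken for a name from the list of things; names that differ only in an ending like _2 or _b are one class to them, and where a whole thing is asked for, a point or a joint stands for the part that bears it (a point fixed in the world has none). Each returns a list of dicts, best first, with "score" (0 to 1); they miss things now and then, are a little off and sometimes report something else, mostly with a low value. They report only what shows in the picture. A call takes as long as a camera call. They do not tell look-alikes from the thing itself.
- spot_in(name, camera): "extent" ([centre column, centre row, width, height] in pixels, round what is visible of it).
- regions_of(name, camera): "region" (420x560 bool, what is visible of it) and "extent" ([centre column, centre row, width, height] in pixels, round what is visible of it).
The state is a dict: "t": time; "joint_pos": joint angles; "qvel": joint speeds; "effort": joint torques, N m; "tcp_pos": TCP position; "ee_rot": TCP orientation; "wrist_force": force on the tool from outside, world axes, zero at the start; "moment": the same for the moment, N m; "grip_width": finger opening in mm.
Only numpy, scipy, OpenCV 4.12 (cv2) and the standard library are available. Lean on these libraries where they do the work, as an engineer would, in place of code of your own. Each camera call takes 0.05 s, during which the arm holds its last target. There are 200 camera calls.

## Working session

There is one attempt and no reset: what is moved stays moved. The work goes in short steps, each a Python script; the robot and the scene stay as the last script left them, time stands still between calls to the robot, and variables do not carry over. Pictures are saved under pics/ and viewed, about 8 in all and at most 12, crops included, and the job is handed in when it is done.

```bash
mkdir -p pics; ls
python3 - <<'E'
from station import *
import cv2, numpy as np
np.set_printoptions(precision=1,suppress=True)
for c in ("scene","top"):
    im=get_image(c); cv2.imwrite(f"pics/{c}0.png",im[:,:,::-1])
    k=get_calibration(c); R=np.array(k["R"]);t=np.array(k["t"])
    print(c,k["fx"],k["cx"],k["cy"],"cam",-R.T@t,"fwd",R[2])
    for n in ("booth","sash","lip_nose","lip_strip","green_mark_tip","red_mark_tip","switchbox","fan","fan_top","glue","vase","tape","pencup","jar","marker"):
        try: print(n,[(np.round(d["extent"]).tolist(),round(d["score"],2)) for d in spot_in(n,c)[:3]])
        except Exception as e: print(n,"ERR",e)
print(get_obs()["t"])
E
```

```text
pics
scene 485.2972815463935 287.19564070419744 216.9996994949245 cam [ 333.9 -599.5 1749.2] fwd [ 0.1  0.4 -0.9]
booth [([280.0, 325.0, 18.0, 22.0], 0.63), ([360.0, 185.0, 125.0, 170.0], 0.6)]
sash [([326.0, 202.0, 60.0, 112.0], 0.76)]
lip_nose [([330.0, 200.0, 66.0, 114.0], 0.55), ([251.0, 237.0, 29.0, 21.0], 0.49)]
lip_strip [([329.0, 200.0, 55.0, 113.0], 0.79), ([243.0, 176.0, 4.0, 10.0], 0.55)]
green_mark_tip []
red_mark_tip [([346.0, 256.0, 14.0, 13.0], 0.69)]
switchbox [([247.0, 126.0, 25.0, 25.0], 0.79), ([245.0, 180.0, 25.0, 28.0], 0.78), ([210.0, 194.0, 22.0, 20.0], 0.56)]
fan [([249.0, 122.0, 7.0, 5.0], 0.63), ([242.0, 175.0, 6.0, 9.0], 0.52), ([206.0, 189.0, 2.0, 8.0], 0.4)]
fan_top [([209.0, 187.0, 11.0, 12.0], 0.52), ([244.0, 174.0, 13.0, 8.0], 0.5)]
glue [([280.0, 323.0, 14.0, 16.0], 0.56), ([242.0, 175.0, 14.0, 5.0], 0.34)]
vase []
tape [([254.0, 237.0, 23.0, 20.0], 0.78), ([331.0, 201.0, 57.0, 113.0], 0.75)]
pencup [([327.0, 358.0, 21.0, 30.0], 0.82)]
jar [([267.0, 146.0, 17.0, 24.0], 0.78)]
marker [([256.0, 287.0, 32.0, 13.0], 0.61), ([266.0, 146.0, 15.0, 19.0], 0.3
[... 518 characters left out ...]
0, 12.0, 15.0], 0.45)]
switchbox [([185.0, 252.0, 30.0, 35.0], 0.68), ([107.0, 228.0, 34.0, 36.0], 0.64), ([190.0, 303.0, 34.0, 38.0], 0.62)]
fan [([189.0, 300.0, 9.0, 14.0], 0.65), ([181.0, 248.0, 12.0, 13.0], 0.64)]
fan_top [([188.0, 302.0, 14.0, 10.0], 0.66), ([272.0, 112.0, 193.0, 143.0], 0.65), ([183.0, 250.0, 14.0, 6.0], 0.64)]
glue [([384.0, 253.0, 26.0, 19.0], 0.64)]
vase [([247.0, 123.0, 25.0, 16.0], 0.84), ([183.0, 254.0, 11.0, 6.0], 0.28)]
tape [([268.0, 261.0, 33.0, 28.0], 0.77), ([274.0, 152.0, 131.0, 58.0], 0.2)]
pencup [([439.0, 208.0, 32.0, 30.0], 0.87)]
jar [([147.0, 208.0, 29.0, 24.0], 0.57)]
marker [([268.0, 261.0, 33.0, 29.0], 0.72), ([330.0, 268.0, 9.0, 42.0], 0.62)]
1.6
```

Run:
```python
import cv2
a=cv2.imread("pics/scene0.png")[60:400,150:450]; b=cv2.imread("pics/top0.png")[20:360,60:480]
cv2.imwrite("pics/s1.png",cv2.resize(a[:,20:],None,fx=1.76,fy=1.76,interpolation=2)); cv2.imwrite("pics/t1.png",cv2.resize(b,None,fx=1.75,fy=1.75,interpolation=2))
```

```text
(no output)
```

View pics/s1.png

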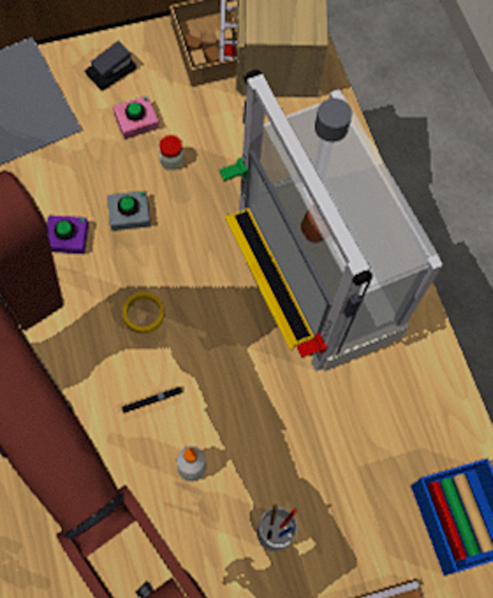

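View pics/t1.png

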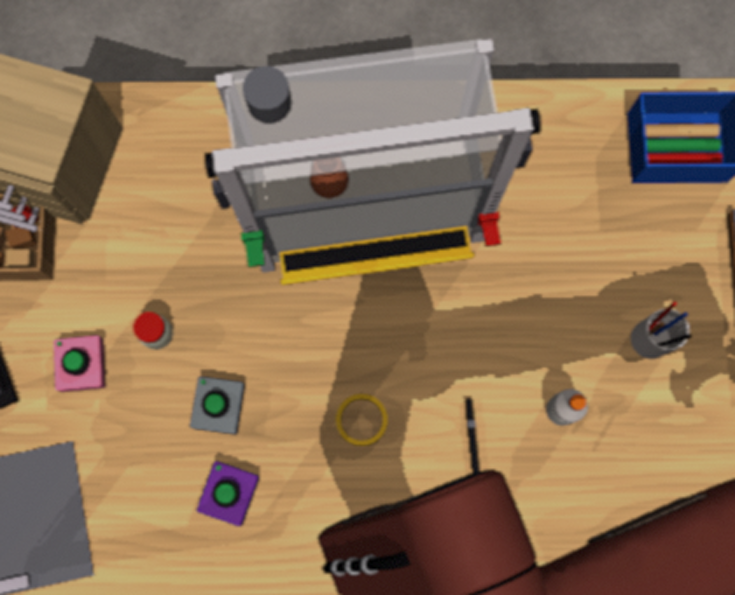

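The top view shows three boxes with green buttons:
- pink at (107,228)
- grey at (185,252)
- purple at (190,303)

The grey one at top (185,252) / scene (245,180) is the switch box. The enlarged crop confirms this, and pink and purple are look-alikes. The green marker is on the left post at top (202,162), the red one on the right at (339,151), and the lip is at (274,152).

Next I fit the geometry in both views.

```bash
cat > h.py <<'E'
import numpy as np, cv2
from station import *
from scipy.optimize import least_squares
np.set_printoptions(precision=1,suppress=True)
K={c:get_calibration(c) for c in("scene","top")}
def proj(c,P):
    k=K[c];X=np.atleast_2d(P)@np.array(k["R"]).T+np.array(k["t"])
    return np.c_[k["fx"]*X[:,0]/X[:,2]+k["cx"],k["fy"]*X[:,1]/X[:,2]+k["cy"]]
HSV=dict(green=((45,100,40),(85,255,255)),red=((0,150,60),(8,255,255)),yellow=((20,130,60),(34,255,255)))
def blob(im,col,roi,hull=False):
    """mask of the largest blob of a colour in roi (centre col,row,w,h) -> moments feature"""
    m=cv2.inRange(cv2.cvtColor(im,cv2.COLOR_RGB2HSV),*HSV[col]); z=np.zeros_like(m)
    u,v,w,h=[int(a) for a in roi]; s=np.s_[v-h//2:v+h//2+1,u-w//2:u+w//2+1]; z[s]=m[s]
    n,l,st,_=cv2.connectedComponentsWithStats(z); m=(l==1+np.argmax(st[1:,4])).astype(np.uint8)
    if hull: 
        p=cv2.convexHull(cv2.findNonZero(m)); cv2.fillConvexPoly(m,p,1)
    return m
def feat(M):
    a=M["m00"];return np.array([M["m10"]/a,M["m01"]/a,np.sqrt(a)/2])
def polyfeat(c,P):
    h=cv2.convexHull(proj(c,P).astype(np.float32)); return feat(cv2.moments(h)),h
def box(p,yaw,x,y,z):
    c,s=np.cos(yaw),np.sin(yaw); g=np.array(np.meshgrid(x,y,z)).reshape(3,-1).T
    return np.array(p)+g@np.array([[c,s,0],[-s,c,0],[0,0,1]])
lipbox=lambda p,yaw:np.vstack([box(p,yaw,[0,50],[-160,160],[-6,6]),box(p,yaw,[-6,0],[-160,160],[-2.5,2.5]),box(p,yaw,[-4.2,0],[-160,160],[-4.2,4.2])])
mark=lambda p,yaw:box(p,yaw,[0,50],[-13,13],[-5,5])
E
cat > fit.py <<'E'
from h import *
def run(ims,rois,yaw=None):
    res={}
    for col,f,x0 in(("yellow",lipbox,[720,60,110,0.1]),("green",mark,[720,250,230]),("red",mark,[720,-130,230])):
        obs={}
        for c in ims:
            if (col,c) in rois:
                m=blob(ims[c],col,rois[col,c],col=="yellow"); obs[c]=m
        def r(x):
            y=x[3] if col=="yellow" else yaw; o=[]
            for c in obs:
                q,h=polyfeat(c,f(x[:3],y)); d=q-feat(cv2.moments(obs[c],True)); d[2]*=.3
                o+=list(d)
                if col=="yellow":
                    a=cv2.moments(h);b=cv2.moments(obs[c],True)
                    o.append(40*(np.arctan2(2*a["mu11"],a["mu20"]-a["mu02"])/2-np.arctan2(2*b["mu11"],b["mu20"]-b["mu02"])/2))
            return np.array(o)
        s=least_squares(r,x0,diff_step=1e-3,x_scale=[1,1,1,.01][:len(x0)])
        res[col]=s.x
        if col=="yellow": yaw=s.x[3]; print("yaw",np.degrees(yaw))
        print(col,s.x[:3],"res px",s.fun,[int(m.sum()) for m in obs.values()])
    return res
if __name__=="__main__":
    ims={c:get_image(c) for c in K}
    rois={("yellow","scene"):(329,201,66,130),("yellow","top"):(274,152,146,72),("green","top"):(204,161,26,30),("green","scene"):(302,158,24,20),
      ("red","top"):(340,151,22,28),("red","scene"):(347,256,24,20)}
    res=run(ims,rois); b=np.degrees(res["yellow"][3])
    bm={c:feat(cv2.moments(blob(ims[c],"green",r),True)) for c,r in(("top",(183,250,26,26)),("scene",(243,176,22,22)))}
    print("button px",bm)
    ang=np.linspace(0,6.28,24,endpoint=False);circ=np.c_[16*np.cos(ang),16*np.sin(ang),0*ang]
    f=lambda x:np.r_[[ (polyfeat(c,np.vstack([x+circ,x+circ-[0,0,8]]))[0]-bm[c])*[1,1,.3] for c in bm]].ravel()
    s=least_squares(f,[500,260,45]);print("button",s.x,s.fun)
    for c in ims:
        o=cv2.resize(ims[c],None,fx=3,fy=3)[:,:,::-1].copy()
        for col,g in(("yellow",lipbox),("green",mark),("red",mark)):
            h=polyfeat(c,g(res[col][:3],res["yellow"][3]))[1]; cv2.polylines(o,[np.int32(h*3+1)],True,(255,0,255),1)
        h=polyfeat(c,s.x+circ)[1]; cv2.polylines(o,[np.int32(h*3+1)],True,(255,0,255),1)
        u,v,U,V=(480,250,1080,850) if c=="top" else (660,400,1110,850)
        cv2.imwrite(f"pics/fit_{c}.png",o[v:V,u:U])
    a=[cv2.imread(f"pics/fit_{c}.png") for c in("top","scene")]
    a[0]=cv2.resize(a[0][:560],(420,392));a[1]=cv2.resize(a[1],(380,380)); 
    can=np.zeros((400,800,3),np.uint8); can[:392,:420]=a[0];can[:380,420:]=a[1];cv2.imwrite("pics/fit.png",can)
    ob=get_obs(); print({k:v for k,v in ob.items()})
    print([n for n in dir() if "off" in n], globals().get("grasp_offset"))
E
python3 fit.py
```

```text
yaw 7.607721232902966
yellow [617.2  38.6 111.2] res px [-0.3  0.2 -0.2 -0.  -0.  -0.3 -0.3 -0. ] [1409, 2247]
green [594.1 226.5 245.5] res px [-0.3  0.2 -0.  -0.1 -0.3 -0.1] [114, 204]
red [ 643.4 -148.1  166.6] res px [-0.2  0.1 -0.  -0.  -0.2 -0. ] [126, 177]
button px {'top': array([182.2, 250.2,   5.4]), 'scene': array([241.7, 175.2,   3.6])}
button [400.6 320.9  44.6] [-0.4 -0.2 -0.2  0.4  1.3 -0. ]
{'t': 1.7, 'joint_pos': array([-69.6,  12.4,  92.4,  -0. ,  75.1,  -6.4]), 'qvel': array([ 0.,  0., -0.,  0., -0.,  0.]), 'effort': array([  0. , -39.7, -30.4,  -0. ,   0. ,  -0. ]), 'tcp_pos': array([ 282.4, -557.6,  231.3]), 'ee_rot': array([180. ,   0. , -63.1]), 'wrist_force': array([ 0.2, -0.5,  0.2]), 'moment': array([0., 0., 0.]), 'grip_width': 85.49830830651057}
['grasp_offset', 'sign_off'] 18.700000000000003
```

View pics/fit.png

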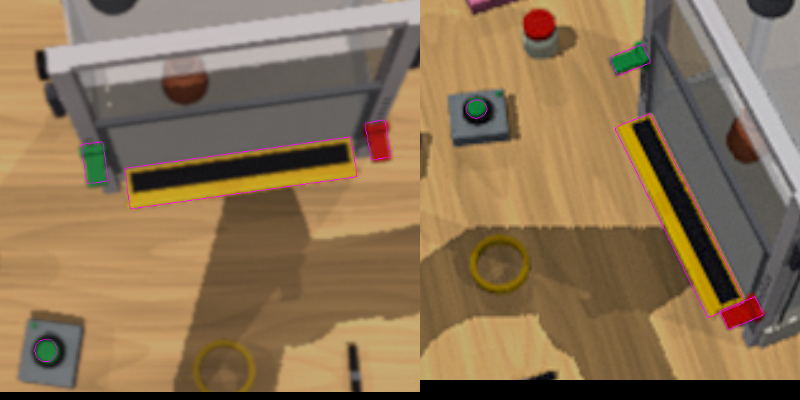

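The fit agrees with the picture, with outlines on the parts and residuals under 0.4 px:

| Item | Measured (mm) | Check |
|---|---|---|
| Lip nose | (617, 39, 111), yaw 7.6° | joint about 11, within 0 to 30 |
| Green tip | z 245.5 | 190 to 270 expected; booth y 189 |
| Red tip | z 166.6 | other post |
| Button top | (401, 321, 44.6) | box is 35 high |

I now check bystanders and reach.

```bash
cat >> h.py <<'E'
from scipy.spatial.transform import Rotation as Ro
NOSE=np.array([617.2,38.6,111.2]);YAW=np.radians(7.6);BX=np.array([np.cos(YAW),np.sin(YAW),0]);ZG=245.5
BTN=np.array([400.6,320.9,44.6])
def ori(flip=1,pitch=0):
    z=BX*np.cos(pitch)+np.array([0,0,np.sin(pitch)]); x=flip*np.array([-BX[1],BX[0],0])
    return Ro.from_matrix(np.c_[x,np.cross(z,x),z]).as_euler("xyz",degrees=True)
def under(d,z): return [*(NOSE+BX*d)[:2],z]
def ray(c,u,v,z):
    k=K[c];R=np.array(k["R"]);o=-R.T@np.array(k["t"]);d=R.T@[(u-k["cx"])/k["fx"],(v-k["cy"])/k["fy"],1]
    return (o+d*(z-o[2])/d[2])
E
python3 - <<'E'
from h import *
for n,u,v,z in(("tape",268,261,12),("pen",330,268,7),("glue",384,253,70),("pencup",439,208,50),("jar",147,208,35),("purple",190,303,20),("pink",107,228,20)): print(n,ray("top",u,v,z))
for f in(1,-1):
  for p in (0,10):
    for d,z in((-150,300),(-100,80),(35,85),(35,235)):
        print(f,p,d,z,solve_ik(under(d,z),ori(f,np.radians(p))))
print("btn",[solve_ik([*BTN[:2],z],[180,0,y]) for z in(150,40) for y in (0,40,90)])
E
```

```text
tape [366.3  64.3  12. ]
pen [ 342.7 -123.9    7. ]
glue [ 380.  -277.5   70. ]
pencup [ 515.9 -456.7   50. ]
jar [530.3 429.6  35. ]
purple [244.8 297.1  20. ]
pink [472.9 552.2  20. ]
1 0 -150 300 None
1 0 -100 80 [-22.8  42.  141.9 149.6  93.3  88. ]
1 0 35 85 [-11.1  39.8 128.6 161.   79.   93.8]
1 0 35 235 [-11.1  12.2 135.4 158.2  59.5 101.5]
1 10 -150 300 None
1 10 -100 80 [-22.1  53.2 136.4 149.  108.3  85. ]
1 10 35 85 [-10.8  48.9 124.3 161.8  93.5  92.2]
1 10 35 235 [-10.8  22.3 133.2 161.4  76.7  97.7]
-1 0 -150 300 None
-1 0 -100 80 [-22.8  42.  141.9 149.6  93.3 -92. ]
-1 0 35 85 [-11.1  39.8 128.6 161.   79.  -86.2]
-1 0 35 235 [-11.1  12.2 135.4 158.2  59.5 -78.5]
-1 10 -150 300 None
-1 10 -100 80 [-22.1  53.2 136.4 149.  108.3 -95. ]
-1 10 35 85 [-10.8  48.9 124.3 161.8  93.5 -87.8]
-1 10 35 235 [-10.8  22.3 133.2 161.4  76.7 -82.3]
btn [array([ 30.9,   3.8, 111.4,  -0. ,  64.8,  30.9]), array([ 30.9,   3.8, 111.4,  -0. ,  64.8,  -9.1]), array([ 30.9,   3.8, 111.4,  -0. ,  64.8, -59.1]), array([ 30.9,  13.6, 114.4,  -0. ,  52. ,  30.9]), array([ 30.9,  13.6, 114.4,  -0. ,  52. ,  -9.1]), array([ 30.9,  13.6, 114.4,  -0. ,  52. , -59.1])]
```

Tool-horizontal poses need a wrist flip (j4 near 150). Pitching the tool 15° down keeps the wrist clear of the tape. I'll flip high up, in stages.

```bash
cat >> h.py <<'E'
O=ori(1,np.radians(-15))
def rep(s=""): 
    o=get_obs(); print(s,"t%.2f"%o["t"],"tcp",o["tcp_pos"],"F",o["wrist_force"],"q",o["joint_pos"])
E
python3 - <<'E'
from h import *
Q=[solve_ik(under(d,z),O) for d,z in((-100,84),(25,84),(25,225))]
print(Q)
pre=Q[0]
if pre is not None:
    q0=get_obs()["joint_pos"]
    grip(0)
    move_j([q0[0],-20,q0[2],0,q0[4],q0[5]]); rep("up")
    move_j([q0[0],-20,q0[2],pre[3],pre[4],pre[5]]); rep("flip")
    hi=pre.copy(); hi[1]-=30; hi[0]=q0[0]
    move_j(hi); rep("fold")
    hi[0]=pre[0]; move_j(hi); rep("turn")
    cv2.imwrite("pics/a.png",get_image("scene")[:,:,::-1])
E
```

```text
[None, array([-11. ,  25.6, 132.9, 157.8,  54.8,  98.2]), array([-11. ,   0.2, 136. , 147.4,  34.9, 112.7])]
```

Run:
```python
from h import *
for p in(-15,-8,0):
  for d in(-100,-80,-60,-45,-30):
    for z in (60,84): print(p,d,z,solve_ik(under(d,z),ori(1,np.radians(p))))
```

```text
-15 -100 60 [-21.4  26.9 145.8 149.8  68.6  93.8]
-15 -100 84 None
-15 -80 60 [-19.   27.1 143.6 151.9  66.7  94.5]
-15 -80 84 [-19.   20.9 145.2 150.9  62.7  96.9]
-15 -60 60 [-17.   27.4 141.4 153.6  64.9  95.1]
-15 -60 84 [-17.   21.7 142.9 152.7  61.1  97.3]
-15 -45 60 [-15.7  27.8 139.8 154.8  63.6  95.5]
-15 -45 84 [-15.7  22.3 141.2 153.8  60.   97.5]
-15 -30 60 [-14.5  28.2 138.1 155.8  62.3  95.8]
-15 -30 84 [-14.5  22.9 139.4 154.9  58.8  97.7]
-8 -100 60 [-22.4  36.4 143.6 150.   82.   90. ]
-8 -100 84 [-22.4  30.2 145.6 149.7  78.4  92.1]
-8 -80 60 [-19.8  36.  141.6 152.4  79.9  91.1]
-8 -80 84 [-19.8  30.1 143.5 152.   76.4  93. ]
-8 -60 60 [-17.7  35.8 139.6 154.3  77.8  92. ]
-8 -60 84 [-17.7  30.2 141.4 153.9  74.4  93.7]
-8 -45 60 [-16.3  35.7 138.1 155.6  76.3  92.6]
-8 -45 84 [-16.3  30.4 139.8 155.2  73.   94.1]
-8 -30 60 [-15.1  35.7 136.5 156.7  74.9  93.1]
-8 -30 84 [-15.1  30.7 138.1 156.3  71.7  94.5]
0 -100 60 [-22.8  46.5 140.  149.5  95.7  86.7]
0 -100 84 [-22.8  41.  142.3 149.6  92.8  88.3]
0 -80 60 [-20.2  45.6 138.3 152.2  93.4  88.2]
0 -80 84 [-20.2  40.3 140.4 152.2  90.6  89.7]
0 -60 60 [-18.   44.9 136.4 154.4  91.2  89.4]
0 -60 84 [-18.   39.9 138.5 154.4  88.5  90.7]
0 -45 60 [-16.6  44.6 135.  155.8  89.6  90.2]
0 -45 84 [-16.6  39.6 137.  155.8  86.9  91.4]
0 -30 60 [-15.3  44.3 133.5 157.1  88.   90.8]
0 -30 84 [-15.3  39.5 135.4 157.   85.4  92. ]
```

Run:
```python
from h import *
pre=np.array(solve_ik(under(-80,72),O))
q0=get_obs()["joint_pos"]
grip(0); rep("grip")
move_j([q0[0],-20,q0[2],0,q0[4],q0[5]]); rep("up")
move_j([q0[0],-20,q0[2],pre[3],pre[4],pre[5]]); rep("flip")
hi=pre.copy(); hi[1]-=30; hi[0]=q0[0]
move_j(hi); rep("fold")
hi[0]=pre[0]; move_j(hi); rep("turn")
a,b=get_image("scene"),get_image("top")
cv2.imwrite("pics/a.png",cv2.resize(np.hstack([a[60:400,130:450],b[20:360,60:480]])[:,:,::-1],None,fx=1.08,fy=1.08))
```

```text
grip t2.47 tcp [ 282.4 -557.6  231.3] F [ 0.4  0.8 -0.1] q [-69.6  12.4  92.4  -0.   75.1  -6.4]
up t3.77 tcp [ 260.4 -498.7  571.5] F [ 1.  -0.5 -0.1] q [-69.6 -19.9  92.6  -0.   75.1  -6.4]
flip t6.03 tcp [ 345.  -347.5 1100.5] F [ 0.4 -0.   0.7] q [-69.6 -20.   92.5 151.4  64.8  95.7]
fold t8.65 tcp [ 379.1 -439.6  352.8] F [-0.3  0.1 -0.3] q [-69.6  -6.  144.3 151.4  64.8  95.7]
turn t10.40 tcp [579.9  12.9 351.6] F [-0.8  0.5  0.2] q [-19.1  -6.  144.4 151.4  64.8  95.7]
```

View pics/a.png

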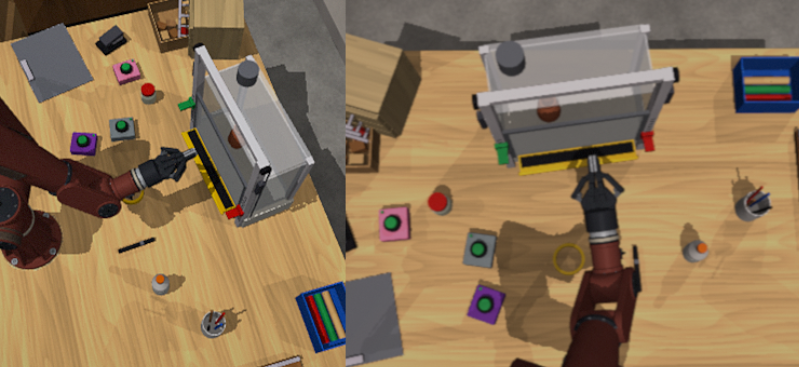

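The hand is in front of the lip at z 350, clear of everything, and nothing has moved. Now down, in under the lip, and feel for contact.

Run:
```python
from h import *
pre=np.array(solve_ik(under(-80,72),O)); print(pre)
move_j(pre); rep("pre")
move_l(under(25,72),O,speed=100); rep("in")
z=72
while z<100:
    z+=2; move_l(under(25,z),O,speed=40); wait(.05)
    o=get_obs(); print("%.0f %.1f F"%(z,o["tcp_pos"][2]),o["wrist_force"])
    if o["wrist_force"][2]<-2.5: break
rep()
a,b=get_image("scene"),get_image("top")
cv2.imwrite("pics/b.png",cv2.resize(np.hstack([a[110:300,200:400],b[90:280,170:370]])[:,:,::-1],None,fx=1.95,fy=1.95))
```

```text
[-19.   24.  144.4 151.4  64.8  95.7]
pre t11.57 tcp [538.8  27.5  73. ] F [ 0.5 -0.8  0.7] q [-19.   24.  144.4 151.4  64.8  95.7]
in t12.77 tcp [641.1  41.9  71.4] F [ 0.4 -0.  -0.1] q [-11.   27.8 132.4 158.2  56.4  97.5]
74 74.0 F [ 0.4 -0.4 -0.1]
76 76.1 F [0.3 0.1 0.4]
78 78.2 F [-0.1  0.4  0.5]
80 80.1 F [ 0.3 -0.4  0. ]
82 81.5 F [-1.  -0.4 -2.5]
 t14.27 tcp [641.6  41.9  81.5] F [-1.  -0.4 -2.5] q [-11.   26.  132.9 157.9  55.1  98.1]
```

View pics/b.png

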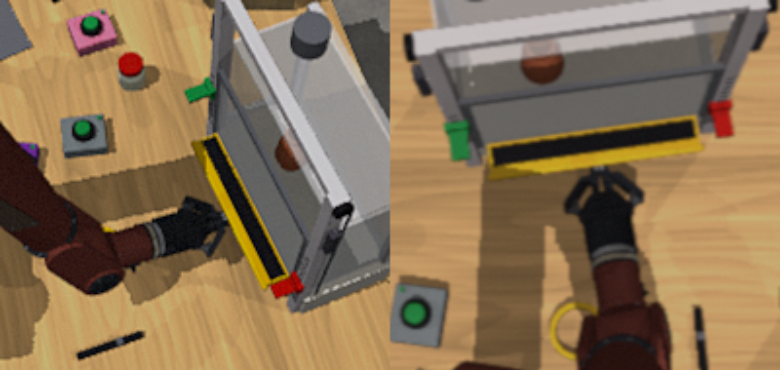

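Contact is felt at TCP z 81.5, with the fingers under the lip and nothing else touched. I lift to about 12 mm short of the goal, then re-measure lip and marker.

Run:
```python
from h import *
import fit
for z in(90,203):
    move_l(under(25,z),O,speed=50 if z>100 else 30); wait(.1); rep(z)
ims={c:get_image(c) for c in K}
n=np.array([*NOSE[:2],NOSE[2]+121]); 
m=[594.1,226.5,245.5]; r=[643.4,-148.1,166.6]
rois={}
for col,P,pad in(("yellow",lipbox(n,YAW),10),("green",mark(m,YAW),8),("red",mark(r,YAW),6)):
    for c in ims:
        p=proj(c,P); a,b=p.min(0)-pad,p.max(0)+pad; rois[col,c]=(*((a+b)/2),*(b-a))
print(fit.run(ims,rois)["yellow"][2])
can=[]
for c in ims:
    o=cv2.resize(ims[c],None,fx=2.6,fy=2.6)[:,:,::-1].copy()
    u,v=(proj(c,n)[0]*2.6).astype(int); can.append(o[max(0,v-200):v+200,u-200:u+200][:395])
h=min(len(x) for x in can);cv2.imwrite("pics/c.png",np.hstack([x[:h] for x in can]))
```

```text
90 t14.88 tcp [641.8  42.   90.2] F [-1.7 -1.  -2.5] q [-11.   24.5 133.2 157.6  54.1  98.6]
203 t17.39 tcp [642.   41.9 202.9] F [-1.8  0.9 -1.8] q [-11.    3.9 136.  149.9  38.  109.5]
yaw 7.650807283960576
yellow [617.3  39.  232.9] res px [-0.4  0.2 -0.2 -0.1 -0.1 -0.4 -0.2  0. ] [1567, 2602]
green [594.  226.5 245.4] res px [-0.4  0.2 -0.  -0.1 -0.3 -0.1] [114, 202]
red [ 643.1 -148.5  168.3] res px [-0.4  0.2 -0.  -0.1 -0.4  0. ] [124, 171]
232.87967047274955
```

View pics/c.png

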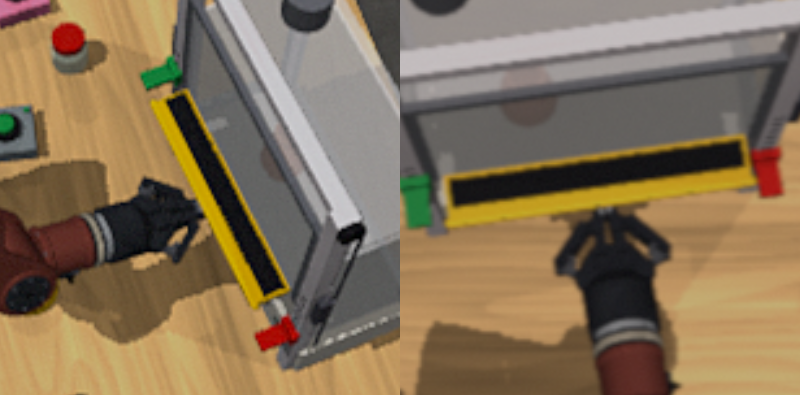

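The lip is at 232.9 with TCP z 202.9, an offset of 30.0 that matches the 29.9 seen at first contact. The green tip is 245.4, so the final TCP z is 215.4.

After that I back out (down, then backward) and re-measure.

```bash
cat > chk.py <<'E'
from h import *
import fit
def chk(zl=245.4):
    ims={c:get_image(c) for c in K}; rois={}
    for col,P,pad in(("yellow",lipbox([*NOSE[:2],zl],YAW),8),("green",mark([594.1,226.5,245.4],YAW),5),("red",mark([643.3,-148.3,167.5],YAW),5)):
        for c in ims:
            p=proj(c,P); a,b=p.min(0)-pad,p.max(0)+pad; rois[col,c]=(*((a+b)/2),*(b-a))
    r=fit.run(ims,rois); print("lip-green dz %.1f"%(r["yellow"][2]-r["green"][2])); return ims
E
python3 - <<'E'
from h import *; from chk import chk
for z in (211,215.4):
    move_l(under(25,z),O,speed=25); wait(.15); rep(z)
chk()
move_l(under(25,200),O,speed=60); rep("down")
chk()
for d in(-60,-40,-20): print(d,solve_ik(under(d,190),O))
E
```

```text
211 t18.11 tcp [642.6  41.8 212.1] F [-0.3  0.4 -1.5] q [-11.    2.5 135.9 149.1  36.9 110.6]
215.4 t18.58 tcp [642.2  41.7 215.9] F [-1.8 -0.6 -1.3] q [-11.    1.8 136.  148.6  36.3 111.3]
yaw 7.624505144218438
yellow [617.4  39.6 245.3] res px [-0.4  0.2 -0.2 -0.1 -0.1 -0.3 -0.2  0. ] [1591, 2640]
green [593.9 226.7 245.9] res px [-0.4  0.2 -0.  -0.1 -0.3 -0.1] [114, 202]
red [ 642.5 -149.2  169.5] res px [-0.3  0.2 -0.  -0.1 -0.3  0.1] [124, 161]
lip-green dz -0.6
down t19.09 tcp [642.1  42.  199.8] F [ 0.9  0.3 -0.2] q [-11.    4.5 135.9 150.3  38.5 109.1]
yaw 7.6130932377922225
yellow [618.1  39.6 243.1] res px [-0.4  0.2 -0.2 -0.1 -0.1 -0.3 -0.2  0.1] [1583, 2640]
green [594.  226.6 246.1] res px [-0.3  0.2 -0.  -0.1 -0.3 -0.1] [114, 204]
red [ 642.4 -149.1  169.5] res px [-0.4  0.2 -0.  -0.1 -0.4  0.1] [125, 162]
lip-green dz -2.9
-60 None
-40 [-15.3  -1.7 144.2 145.6  41.7 110.9]
-20 [-13.8   0.9 141.6 147.7  41.2 109.7]
```

The two readings, -0.6 and -2.9, differ by more than I like. I average a few more frames with the hand clear to see whether it is noise or sag.

```bash
python3 - <<'E' | grep -E "lip-green|^yellow|F"
from h import *; from chk import chk
for i in range(4): chk()
for z in(212,213,214,215,216):
    move_l(under(25,z),O,speed=40); wait(.1)
    f=[]
    for _ in range(5): wait(.02); f.append(get_obs()["wrist_force"][2])
    o=get_obs(); print("F %.1f %.1f %.2f"%(z,o["tcp_pos"][2],np.mean(f)))
    if np.mean(f)<-1: break
for i in range(2): chk()
rep("F")
E
```

```text
yellow [617.8  39.8 244.2] res px [-0.4  0.2 -0.2 -0.  -0.1 -0.3 -0.2  0. ] [1578, 2635]
lip-green dz -1.8
yellow [617.7  39.7 244.7] res px [-0.4  0.2 -0.2 -0.1 -0.1 -0.3 -0.2  0.1] [1590, 2636]
lip-green dz -1.6
yellow [617.5  39.6 245.6] res px [-0.4  0.2 -0.2 -0.  -0.1 -0.4 -0.2  0. ] [1575, 2640]
lip-green dz -0.5
yellow [617.9  39.7 243.8] res px [-0.4  0.2 -0.2 -0.1 -0.1 -0.3 -0.2  0.1] [1587, 2636]
lip-green dz -1.9
F 212.0 211.8 -0.41
F 213.0 212.9 -0.11
F 214.0 214.0 -0.37
F 215.0 215.0 -0.26
F 216.0 215.9 0.01
yellow [617.5  39.8 245.6] res px [-0.4  0.2 -0.2 -0.1 -0.1 -0.3 -0.2  0. ] [1580, 2635]
lip-green dz -0.1
yellow [617.8  39.6 244.3] res px [-0.4  0.2 -0.2 -0.1 -0.1 -0.3 -0.2  0.1] [1586, 2639]
lip-green dz -1.6
F t22.16 tcp [641.9  41.9 215.9] F [-0.4 -0.5 -0.2] q [-11.    1.7 136.  148.5  36.2 111.4]
```

There is no sag: the fingers re-reach 215.9 without force, so it was measurement noise. Averaged over the eight readings, the lip is about 1.4 mm low. I push up 1.2 mm more, then back out and go to the button.

Run:
```python
from h import *; from chk import chk
move_l(under(25,217.2),O,speed=20); wait(.15); rep("top")
move_l(under(25,195),O,speed=100)
move_l(under(-40,195),O,speed=100); rep("out")
chk();ims=chk()
q=np.array(get_obs()["joint_pos"])
q[0]=31; move_j(q); rep("turn")
move_j([31,-20,110,*q[3:]]); rep("up")
B=solve_ik([*BTN[:2],120],[180,0,40]); print("B",B)
move_j([31,-20,95,0,75,-9]); rep("unflip")
```

```text
top t22.56 tcp [641.6  41.9 216.4] F [-0.2 -0.5 -3.6] q [-11.    1.5 136.  148.3  35.9 111.5]
out t23.73 tcp [578.2  33.1 195.9] F [ 0.1 -0.1  0. ] q [-15.3  -2.8 144.2 144.9  40.8 111.7]
yaw 7.636437474946363
yellow [617.5  39.7 246.2] res px [-0.4  0.2 -0.2 -0.  -0.1 -0.3 -0.2  0. ] [1579, 2632]
green [593.9 226.8 246.1] res px [-0.3  0.2 -0.  -0.1 -0.3 -0.1] [113, 203]
red [ 642.4 -149.2  169.5] res px [-0.4  0.2 -0.  -0.1 -0.3  0.1] [126, 161]
lip-green dz 0.1
yaw 7.5915479434332624
yellow [617.1  38.8 247.8] res px [-0.4  0.2 -0.2  0.  -0.1 -0.4 -0.2 -0. ] [1578, 2641]
green [593.7 226.7 246.2] res px [-0.4  0.2 -0.  -0.1 -0.3 -0.1] [113, 202]
red [ 642.6 -149.2  169.2] res px [-0.4  0.2 -0.  -0.1 -0.4  0.1] [125, 160]
lip-green dz 1.6
turn t25.55 tcp [376.3 440.5 195.5] F [ 0.1  0.6 -0.1] q [ 30.9  -2.7 144.2 144.9  40.8 111.7]
up t27.77 tcp [448.1 484.3 820.6] F [-0.3 -0.2 -0.2] q [ 31.  -19.9 110.1 144.9  40.8 111.7]
B [ 30.9   6.2 112.5  -0.   61.3  -9.1]
unflip t29.93 tcp [436.4 344.2 542.5] F [-0.9  0.6 -0.5] q [ 31. -20.  95.   0.  75.  -9.]
```

The lip is level with the green marker (dz 0.1 and 1.6 with the hand away, noise about ±1 mm). Now the button on the grey box.

Run:
```python
from h import *
OB=[180,0,40]
goto([*BTN[:2],120],OB); move_l([*BTN[:2],58],OB,speed=120); rep("above")
a,b=get_image("scene"),get_image("top")
u,v=proj("scene",BTN)[0].astype(int);p,q=proj("top",BTN)[0].astype(int)
cv2.imwrite("pics/d.png",cv2.resize(np.hstack([a[v-50:v+50,u-65:u+65],b[q-50:q+50,p-65:p+65]])[:,:,::-1],None,fx=3,fy=3))
```

```text
above t32.16 tcp [401.2 321.2  58.6] F [-0.1 -0.6 -0.3] q [ 30.9  11.8 114.1  -0.   54.1  -9.1]
```

View pics/d.png

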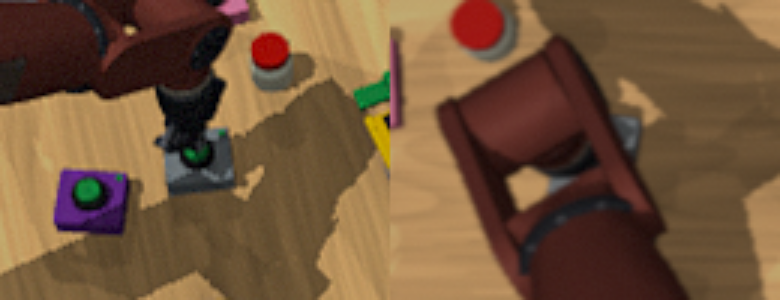

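The fingers are over the green button of the grey box (purple box to the left and jar behind, both clear). Pressing with force watch.

Run:
```python
from h import *
OB=[180,0,40]
z=48
move_l([*BTN[:2],z],OB,speed=50)
while z>33:
    z-=1; move_l([*BTN[:2],z],OB,speed=30); wait(.04)
    o=get_obs(); f=-o["wrist_force"][2]; f=abs(f); print("%d %.1f %.1f"%(z,o["tcp_pos"][2],f))
    if f>14: break
wait(.3); rep("held")
cv2.imwrite("pics/e0.png",get_image("scene")[:,:,::-1])
```

```text
47 50.7 19.8
held t33.20 tcp [402.6 322.1  50.7] F [-4.2 -2.9 20.1] q [ 30.9  12.6 114.1  -0.   53.1  -9.1]
```

Resistance came higher than expected: 20 N at z 50.7, where I had measured the top at 44.6. I back off, re-fit the button from the first pictures without assuming its side height, and look at it enlarged.

Run:
```python
from h import *
OB=[180,0,40]
move_l([*BTN[:2],62],OB,speed=60); rep("off")
ims={c:cv2.imread(f"pics/{c}0.png")[:,:,::-1].copy() for c in K}
ms={c:blob(ims[c],"green",r) for c,r in(("top",(183,250,26,26)),("scene",(243,176,22,22)))}
bm={c:feat(cv2.moments(ms[c],True)) for c in ms}
for c in ms: print(c,bm[c],cv2.boundingRect(cv2.findNonZero(ms[c])))
ang=np.linspace(0,6.28,24,endpoint=False);circ=np.c_[16*np.cos(ang),16*np.sin(ang),0*ang]
for h in(0.1,4,8,12):
    f=lambda x:np.r_[[ (polyfeat(c,np.vstack([x+circ,x+circ-[0,0,h]]))[0]-bm[c])*[1,1,.3] for c in bm]].ravel()
    s=least_squares(f,[400,320,50]);print(h,s.x,s.fun)
out=[]
for c in("scene","top"):
    u,v=proj(c,BTN)[0].astype(int); o=cv2.resize(ims[c][v-22:v+22,u-22:u+22],None,fx=9,fy=9,interpolation=cv2.INTER_NEAREST)[:,:,::-1].copy()
    out.append(o)
cv2.imwrite("pics/f.png",np.hstack(out))
```

```text
off t33.65 tcp [400.3 320.8  61.8] F [-0.4  0.4  0. ] q [ 30.9  11.4 114.1   0.   54.5  -9.1]
top [182.2 250.2   5.4] (177, 245, 12, 12)
scene [241.6 175.2   3.6] (238, 172, 8, 8)
0.1 [399.6 318.9  50.4] [-0.3 -0.3 -0.2  0.1  0.7 -0.1]
4 [399.5 319.5  50. ] [-0.4 -0.2 -0.2  0.1  0.8 -0. ]
8 [400. 320.  50.] [-0.4 -0.2 -0.2  0.3  0.9  0. ]
12 [399.9 320.   50. ] [-0.3 -0.1 -0.1  0.3  1.1  0. ]
```

View pics/f.png

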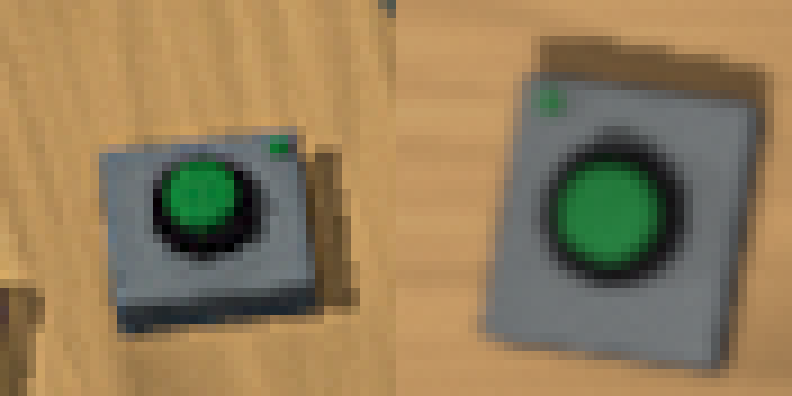

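Run:
```python
from h import *
OB=[180,0,40]
bm={"top":[182.2,250.2,5.4],"scene":[241.6,175.2,3.6]}
ang=np.linspace(0,6.28,24,endpoint=False);circ=np.c_[16*np.cos(ang),16*np.sin(ang),0*ang]
for h in(0.1,6):
    f=lambda x:np.r_[[ (polyfeat(c,np.vstack([x+circ,x+circ-[0,0,h]]))[0]-bm[c])*[1,1,.1] for c in bm]].ravel()
    s=least_squares(f,[400,320,50],diff_step=3e-3);print(h,s.x,s.fun)
z=60
while z>45:
    z-=1; move_l([*BTN[:2],z],OB,speed=30); wait(.06)
    f=[]
    for _ in range(3): wait(.02); f.append(get_obs()["wrist_force"])
    f=np.mean(f,0); print("%d %.1f"%(z,get_obs()["tcp_pos"][2]),f)
    if f[2]>15: break
rep("held")
```

```text
0.1 [398.4 316.6  60. ] [-0.  -0.2 -0.1 -0.2  0.1 -0. ]
6 [398.4 316.6  63. ] [-0.  -0.2 -0.  -0.2  0.1 -0. ]
59 58.4 [0.2 0.1 0.3]
58 58.0 [-0.1  0.3  0. ]
57 57.1 [ 0.3 -0.7  0.2]
56 56.1 [-0.1  0.7  1.7]
55 55.1 [-0.5  0.3  1.9]
54 54.1 [0.3 0.1 2.1]
53 53.1 [0.3 0.4 2.9]
52 52.1 [ 0.6 -0.1  3.7]
51 51.1 [0.7 0.2 4. ]
50 51.0 [-1.6 -0.8  9.4]
49 50.8 [-3.  -2.1 14.7]
48 50.7 [-5.5 -4.1 20.4]
held t37.95 tcp [400.9 321.1  50.7] F [-5.1 -4.6 20.1] q [ 30.9  12.6 114.2  -0.   53.3  -9.1]
```

This is the button's own profile. The spring builds from 1.7 to 4 N over 57 to 51 mm, which is 6 mm of travel, and then hits a hard stop. So it is fully down, and my first button height was simply too low. Now retract and make the final check.

Run:
```python
from h import *; from chk import chk
wait(.2); OB=[180,0,40]
move_l([*BTN[:2],150],OB,speed=120); q=np.array(get_obs()["joint_pos"]); q[1]-=28; move_j(q); q[0]-=70; move_j(q); rep("clear")
for i in range(3): ims=chk()
cv2.imwrite("pics/g.png",cv2.resize(np.hstack([ims["scene"][60:400,130:450],ims["top"][20:360,60:480]])[:,:,::-1],None,fx=1.08,fy=1.08))
for n,u,v,z in(("tape",268,261,12),("glue",384,253,70),("jar",147,208,35),("pencup",439,208,50),("vase",247,123,0),("marker",330,268,7)):
    d=spot_in(n,"top"); print(n,(u,v),[(np.round(x["extent"][:2]),round(x["score"],2)) for x in d[:2]])
```

```text
clear t42.25 tcp [ 445.1 -271.1  403.9] F [-0.1 -0.4 -0.1] q [-39.1 -24.1 111.5   0.   64.8  -9.1]
yaw 7.581169398837844
yellow [616.9  38.6 248.6] res px [-0.4  0.2 -0.2  0.  -0.1 -0.4 -0.2 -0.1] [1577, 2646]
green [593.8 226.7 246.2] res px [-0.3  0.2 -0.  -0.1 -0.3 -0.1] [113, 202]
red [ 642.6 -149.7  169.3] res px [-0.4  0.3  0.  -0.1 -0.4  0.1] [116, 160]
lip-green dz 2.3
yaw 7.598975405198059
yellow [616.9  38.9 248.2] res px [-0.4  0.2 -0.2  0.  -0.1 -0.4 -0.2 -0. ] [1578, 2652]
green [593.7 226.5 246.8] res px [-0.3  0.2  0.  -0.1 -0.3 -0.1] [112, 202]
red [ 642.8 -150.   169.2] res px [-0.4  0.2  0.  -0.1 -0.4  0.1] [118, 161]
lip-green dz 1.3
yaw 7.6337017080649785
yellow [616.9  39.  248.2] res px [-0.4  0.2 -0.2  0.  -0.1 -0.4 -0.2 -0. ] [1576, 2647]
green [593.6 226.7 246.5] res px [-0.3  0.2  0.  -0.1 -0.3 -0.1] [112, 201]
red [ 642.3 -149.7  170.3] res px [-0.4  0.3  0.  -0.1 -0.4  0.1] [117, 161]
lip-green dz 1.7
tape (268, 261) [(array([272., 136.]), 0.65), (array([270., 261.]), 0.53)]
glue (384, 253) [(array([381., 259.]), 0.5)]
jar (147, 208) [(array([148., 209.]), 0.81), (array([339., 151.]), 0.52)]
pencup (439, 208) [(array([439., 208.]), 0.79), (array([185., 252.]), 0.67)]
vase (247, 123) []
marker (330, 268) [(array([331., 268.]), 0.6)]
```

View pics/g.png

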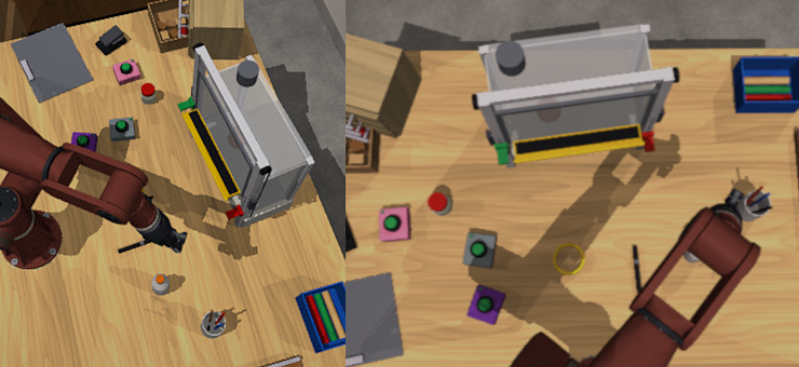

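```bash
python3 -c "
from station import *
o=get_obs(); print(o['t'],o['wrist_force']); print(sign_off())"
```

```text
42.85 [ 0.52212178  0.35224847 -0.76486419]
the job is handed in; nothing more can be done
None
```

The booth window is up at the green marker and the fan button was pressed fully down afterwards. I handed the job in at about 43 s of the 61 s allowed, with the arm clear of everything.

**Window:** I pushed the sash up from beneath the yellow lip with closed fingers. With the hand away, the two cameras put the lip +0.1 to +2.3 mm from the green tip, which I measured at about 246 mm. The finger height at contact puts it within about 1 mm. The single readings scatter by 1 to 2 mm: those taken before a last push of about 1 mm averaged 1.4 mm low. When I raised the fingers again there was no sign of the sash sagging.

**Fan button:** I pressed the green button on the grey box. The force rose from 1.7 to 4 N over 6 mm of travel and then met a hard stop at about 20 N. My first camera height for the button top (44.6 mm) was wrong; contact showed it at about 57 mm. Because of that, the first press came down faster than planned and also reached about 20 N on the button, well within the limits.

**Bystanders:** The tape, jar, pen cup and marker pen were found within 2 px of where they started. The glue bottle read 7 px off, but it was partly hidden by the arm in that view; it looks unmoved in the other camera, and the arm never came near it. The network did not find the vase behind the raised pane; in the picture it appears in place.

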